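# Pack the counting blocks down the sloping tube and pin them in

## Task

Take the packing rod from its rest and with its rubber end push the two wooden blocks down the sloping tube, against the dragging follower, until everything bottoms out, and press firmly there for a moment without ramming it. Then lay the rod back in the notches of its rest, and drop the retaining pin from its stand through the pair of holes in the tube behind the blocks until its head sits on the tube. Leave the tumbler, bookend, highlighter and cubes alone.

Things in the scene. Friction and masses are not known exactly. Their poses are not given: they have to be found in the camera images.
- tube: Fixed grey square plastic tube on a steel holder, 217 mm long, 50 mm square outside, 40 mm square bore, sloping 15 degrees down to its closed end. Origin: on the bore's centre line at the pin holes, 75 mm above the desk. x runs down the bore to the closed end, y level across, z square to the upper face. Mouth at x = -65 mm, floor of the bore at x = +146 mm. 8 mm viewing slit along the top.
- pin_hole (a point): Centre of the 16 x 16 mm square pin hole in the tube's upper face, at (0, 0, +25) mm in the tube's frame. An equal hole lies right below it in the under face (z = -25 mm), with free room under it for the pin's end.
- follower (a joint): 15 mm thick black rubber plate in the bore below the blocks, which drags steadily at about 4 N and stays where it is left. Value: its travel down the bore in m, 0 highest, 0.050 home on the floor of the tube, a hard stop. Pushing the stack along takes 4 to 6 N; at the bottom the force rises steeply. A firm press is 12 to 25 N, held 0.2 s or more; above 60 N is ramming.
- block_a: Lower plain wooden counting block, 60 mm long, 37 x 37 mm, loose in the tube, long axis x along the bore. Origin at its centre. Home (all packed): centre at x = +101 mm in the tube's frame.
- block_b: Upper wooden counting block, same size, origin at its centre, the one that the rod pushes. At the start it covers the pin holes. Home (all packed): centre at x = +41 mm in the tube's frame, its upper end then 11 mm past the centre of the pin holes.
- rod: Packing rod, 181 mm, 140 g: 14 mm square aluminium shaft, wooden grip block (44 mm long, 20 mm wide, 26 mm tall), round rubber push head 26 mm across. Origin: centre of the grip block, on the shaft's axis; x points to the push head, z up as it lies on the rest. Flat face of the push head at x = +130 mm, rear end at x = -51 mm.
- rod_rest: Dark wooden rest, fixed: 6 mm base plate and two notched uprights (10 mm thick, 60 mm wide, 52 mm tall) at x = -38 and +80 mm, notches 24 mm wide with their floors at 38 mm height. Origin on the desk under the rod's origin; x along the rod towards its push head, z up.
- rest_seat (a point): Point where the rod's origin lies when the rod is back on its rest, 45 mm above the desk. Up to 10 mm either way along the rod is fine.
- pin: Retaining pin: square wooden head 22 x 22 mm, 40 mm tall; below it a round steel shank 11 mm thick, 65 mm long, with a tapered end. Origin: centre of the head's underside, z up through the head. It hangs in its stand, head resting on top, origin 70 mm above the desk. Seated in the tube, its origin is at (0, 0, +25) mm of the tube's frame, its z along the tube's z.
- pin_stand: Dark wooden block, 60 x 60 mm, 70 mm tall, fixed, with a 14 mm upright hole in its middle holding the pin. Origin at the centre of its underside.
- tumbler: Frosted glass tumbler, 68 mm across, 105 mm tall, standing; origin at the centre of its underside. Bystander.
- bookend: Aluminium L-shaped bookend, foot 100 x 120 mm, upright plate 140 mm tall; origin under the foot's centre. Bystander.
- highlighter: Yellow highlighter with a snap cap, 120 mm long, 19 mm thick, lying; origin at its centre. Bystander.
- cube0: Wooden counting cube, 37 mm, lower row of the small stack; origin at the centre of its underside. Bystander.
- cube1: Wooden counting cube, 37 mm, lower row of the stack; origin at the centre of its underside. Bystander.
- cube2: Wooden counting cube, 37 mm, on top of the other two; origin at the centre of its underside. Bystander.
There are look-alikes about, which are no part of the job. There is more than one size of the rod; the job needs the smallest.

How it is judged:
On the way:
1. with the rod, the follower and both blocks are pushed home and pressed there with more than 9 N for a moment (value of joint follower above 0.0465 m and x of block_a in the frame of tube above 0.097 m and x of block_b in the frame of tube above 0.0365 m and contact force between rod and block_b above 9 N), for 0.05 s.
At the end, for the whole second after the job is handed in: Follower at least 46.5 of its 50 mm down, blocks within 4.5 mm of home; pin through both holes, square within 0.15 rad, head within 8 mm of the tube's face and of the holes' centre; rod in both notches of its rest, within 20 mm of the seat point; pin and rod at rest (value of joint follower above 0.0465 m and x of block_a in the frame of tube above 0.097 m and x of block_b in the frame of tube above 0.0365 m and z of pin in the frame of tube between 0.018 and 0.033 m and angle between the z axis of pin and the z axis of tube, either way round below 0.15 rad and x of pin in the frame of tube between -0.008 and 0.008 m and y of pin in the frame of tube between -0.008 and 0.008 m and distance between rod and rest_seat below 0.02 m and y of rod in the frame of rod_rest between -0.006 and 0.006 m and height (world z) of rod between 0.04 and 0.053 m and angle between the x axis of rod and the x axis of rod_rest, either way round below 0.1 rad and linear speed of each of rod, pin below 0.02 m/s); the robot touches nothing.
It fails at once if the rod rams the blocks with more than 60 N (contact force between rod and block_b above 60 N).
It fails at once if a bystander is moved by more than 25 mm or tipped (distance of any of tumbler, bookend, highlighter, cube0, cube1, cube2 from where it was at the start of the episode above 0.025 m or angle between tumbler's own z axis and vertical above 0.3 rad).
It also fails if it takes over 64 s, if anything falls off the work surface, if the arm or the gripper's body presses on something with over 40 N, if the wrist force passes 120 N, or if a joint passes its speed limit or range.

## Robot

A 6-joint arm with a two-finger parallel gripper is mounted at the origin on the work surface. World frame = base frame: x ahead of the robot, y to its left, z up, the work surface at z = 0. Lengths are in m, angles in rad, forces in N, time in s.
With the tool pointing down it reaches from about 0.425 to 0.95 m from the base axis. Payload 3.5 kg.
Tool frame: the origin (TCP) lies at the very end of the fingers, on their centre line; the grasp point (between the pads) lies 19 mm behind it; z points along the fingers, y is the direction in which the jaws open and shut (so a half turn about z gives the same grasp; the last joint's range is limited). The gripper opens to 85 mm and grips with 20 to 120 N. Pads are 22 mm wide; open, the fingers measure 114 mm over their backs; the gripper's body (76 mm by 85 mm) begins 54 mm behind the grasp point. The pads swing forward as they close: fully open they stand 13 mm farther back than shut.
Start: joints at [-1.374, 0.286, 1.577, -0, 1.279, -0.15], TCP at [0.229, -0.635, 0.231] pointing down, gripper open.
Joint ranges: [-2.77, 2.77], [-0.9, 2.22], [0.21, 2.48], [-1.53, 4.67], [0.24, 2.81], [-2.84, 2.84]. Speed limits (rad/s): [2.79, 2.79, 3.14, 3.14, 3.14, 3.14].

## Interface

Orientations are given as a unit quaternion [x, y, z, w].
In Python, from plant import ctrl, eyes, ticket gives the robot as it stands.
- The arm moves only by the tool send_rows, never from a script. Its arguments are lists of equal length, an entry for each row: "translation": the shift along the tool's x, y, z in units of 30 mm (1.0 is 30 mm), a list of three; "rotation": the turn, a rotation vector about the tool's x, y, z in units of 5 degrees (1.0 is 5 degrees), a list of three; "grip": the finger opening in mm, from 0 to 85.4. A call has 1 to 5 rows; each row shifts and turns the commanded pose from where the row before left it, along the tool's axes as they then stand; what a row does not reach is not made up. A row lasts 1/8 s, in which the tool goes at most 62.5 mm and 10.7 degrees, less where a joint would pass 70% of its speed; a pose out of reach is approached as far as the arm can. A call is refused whole if a number of a shift passes 1 or a number of a turn 1, either way. A call with a gripper value outside its range is refused whole. The fingers move at their own pace and stop on an object; "squeeze" is the grip in N (left out, the last holds). Time passes only in rows, so rows that do not move let the fingers close. It gives the time, the measured TCP pose, the force and the opening at its end, in the units of the state.
- ctrl.get_state(): the state, without advancing time (a new reading comes with each control period).
- eyes.read_camera(name): name is "scene" or "top"; returns a dict with "image" (384x512x3 uint8, blue, green, red), "mtx" (3x3 intrinsics, pixels), "xyz" and "orientation" of the camera in the world. Camera axes: x right, y down, z forward; pixel columns grow to the right and rows downward; lengths in m; the calibration is good to about 2 mm. A picture is of the moment at which its call begins. There is no depth.
- ticket.sign_off(): hands the job in, once; it reports no verdict.
The state is a dict: "time": time; "qpos": joint angles; "dq": joint speeds; "joint_efforts": joint torques, N m; "eef_pos": TCP position; "tcp_rot": TCP orientation; "contact_force": force on the tool from outside, world axes, zero at the start; "wrist_torque": the same for the moment, N m; "opening": opening from 0.0 (shut) to 1.0 (fully open).
Only numpy, scipy, OpenCV 4.12 (cv2) and the standard library are available. Lean on these libraries where they do the work, as an engineer would, in place of code of your own. Each camera call takes 0.05 s, during which the arm holds its last target. There are 200 camera calls.

## Working session

There is one attempt and no reset: what is moved stays moved. The work goes in short steps, Python scripts to look and compute and a tool call to move; the robot and the scene stay as the last step left them, time stands still between calls to the robot, and variables do not carry over. Pictures are saved under pics/ and viewed, about 8 in all and at most 12, crops included, and the job is handed in when it is done.

Besides the shell and the picture viewer there is one more tool, called after ">>>" by a JSON object that holds its "op" and its "data". send_rows: Moves the arm, as the interface text tells. Its arguments: {"type":"object","properties":{"translation":{"type":"array"},"rotation":{"type":"array"},"grip":{"type":"array"},"squeeze":{"type":"number"}},"required":["translation","rotation","grip"]}

```bash
ls && mkdir -p pics && python3 - <<'E'
from plant import ctrl, eyes, ticket
import cv2,numpy as np
s=ctrl.get_state();print(s)
for n in("scene","top"):
    c=eyes.read_camera(n);print(n,c["mtx"],c["xyz"],c["orientation"])
    cv2.imwrite(f"pics/{n}0.png",c["image"])
E
```

```text
pics
{'time': 0.0, 'qpos': array([-1.37403316e+00,  2.87209719e-01,  1.57817322e+00, -1.09424905e-05,
        1.27860120e+00, -1.49997174e-01]), 'dq': array([-0.00195441,  0.00032936,  0.00021157, -0.0005007 ,  0.00109521,
       -0.00051076]), 'joint_efforts': array([-3.32714053e-04, -4.05977511e+01, -2.92630488e+01, -9.96272956e-05,
        5.79765197e-03,  4.93686798e-06]), 'eef_pos': array([ 0.22929797, -0.63416221,  0.22991985]), 'tcp_rot': array([ 9.85006296e-01,  1.72514254e-01, -3.31935155e-05, -1.19529329e-03]), 'contact_force': array([ 0.74853441,  0.03916642, -0.60049473]), 'wrist_torque': array([-0.040322  ,  0.01971642,  0.01531434]), 'opening': 1.0024435782827537}
scene [[422.08328239   0.         255.85510017]
 [  0.         422.08328239 191.07281054]
 [  0.           0.           1.        ]] [0.97157577 0.58899193 0.81943252] [ 0.21876701  0.88086663 -0.40439317 -0.11261054]
top [[445.35811173   0.         260.17654801]
 [  0.         445.35811173 193.60551213]
 [  0.           0.           1.        ]] [ 0.50159475 -0.1540611   1.16245583] [ 0.7076277  -0.70607185  0.0090525  -0.02536985]
```

View pics/scene0.png

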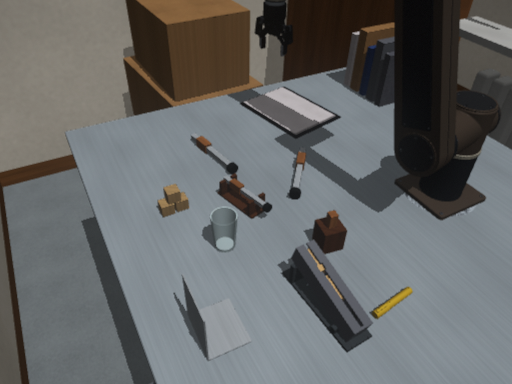

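View pics/top0.png

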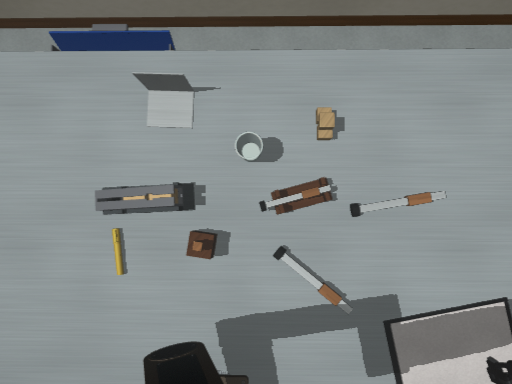

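```bash
cat > h.py <<'E'
import cv2,numpy as np
from scipy.spatial.transform import Rotation as R
from plant import ctrl, eyes, ticket
def cam(n):return eyes.read_camera(n)
def ray(c,u,v):
    d=R.from_quat(c["orientation"]).as_matrix()@np.linalg.inv(c["mtx"])@[u,v,1.]
    return np.array(c["xyz"]),d/np.linalg.norm(d)
def plane(c,u,v,z):
    o,d=ray(c,u,v);return o+d*(z-o[2])/d[2]
def proj(c,p):
    q=c["mtx"]@(R.from_quat(c["orientation"]).as_matrix().T@(np.array(p)-c["xyz"]));return q[:2]/q[2]
def tri(c1,p1,c2,p2):
    o1,d1=ray(c1,*p1);o2,d2=ray(c2,*p2)
    A=np.stack([d1,-d2],1);t=np.linalg.lstsq(A,o2-o1,rcond=None)[0]
    a,b=o1+d1*t[0],o2+d2*t[1];return (a+b)/2,np.linalg.norm(a-b)
def crop(im,x0,y0,w,h,k):return cv2.resize(im[y0:y0+h,x0:x0+w],None,fx=k,fy=k,interpolation=cv2.INTER_CUBIC)
E
python3 - <<'E'
from h import *
t=cam("top")["image"];s=cam("scene")["image"]
o=np.zeros((600,800,3),np.uint8)
o[:300,:390]=crop(t,90,175,130,100,3)
o[:300,400:790]=crop(t,250,165,130,100,3)
o[300:600,:390]=crop(s,275,200,130,150,2)[:0] if 0 else crop(s,280,235,130,100,3)
o[300:600,400:790]=crop(s,200,160,130,100,3)
cv2.imwrite("pics/c1.png",np.clip(o*1.6,0,255).astype(np.uint8))
E
```

```text
(no output)
```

View pics/c1.png

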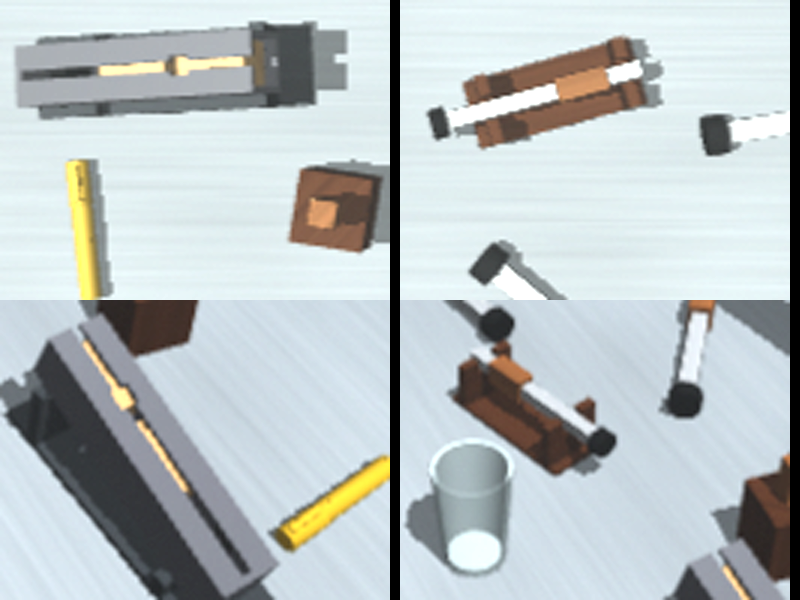

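```bash
cat > m.py <<'E'
from h import *
def comp(im,roi,lo,hi,k=1):
    x,y,w,h=roi;hsv=cv2.cvtColor(im[y:y+h,x:x+w],cv2.COLOR_BGR2HSV)
    m=cv2.inRange(hsv,np.array(lo),np.array(hi))
    cs,_=cv2.findContours(m,cv2.RETR_EXTERNAL,cv2.CHAIN_APPROX_NONE)
    n,l,st,ce=cv2.connectedComponentsWithStats(m)
    i=1+np.argmax(st[1:,4]);pts=np.argwhere(l==i)[:,::-1].astype(np.float32)
    r=cv2.minAreaRect(pts)
    return ce[i]+[x,y],st[i,4],np.array(r[0])+[x,y],np.array(r[1])+1,cv2.boxPoints(r)+[x,y]
E
python3 - <<'E'
from m import *
T=cam("top");S=cam("scene");t,s=T["image"],S["image"]
hs=lambda im,u,v:cv2.cvtColor(im,cv2.COLOR_BGR2HSV)[v,u]
print("grip",hs(t,310,192),"rest",hs(t,300,184),"pinhead",hs(t,197,246),"stand",hs(t,205,240),"hole",hs(t,149,197),"tubeface",hs(t,130,190),"side",hs(t,110,212), hs(s,320,267))
for nm,im,C,roi,lo,hi in[("grip",t,T,(295,180,40,25),(5,100,80),(20,255,255)),("pin",t,T,(188,235,30,20),(5,100,80),(20,255,255)),
  ("gripS",s,S,(225,170,25,25),(5,100,60),(20,255,255)),("pinS",s,S,(322,205,20,25),(5,100,60),(20,255,255)),]:
    c=comp(im,roi,lo,hi);print(nm,c[0],c[1],c[2],c[3])
hp,e=tri(T,(149,197),S,(320.7,267));print("hole tri",hp,e,"top plane",plane(T,149,197,.0991),"scene plane",plane(S,320.7,267,.0991))
L=lambda x,y:(90+x/3,175+y/3)
zlo=.0991-np.sin(np.radians(15))*.152;zhi=.0991+np.sin(np.radians(15))*.065
a=[plane(T,*L(*p),z) for p,z in[((15,46),zlo),((20,106),zlo),((252,28),zhi),((255,95),zhi)]]
print(np.round(a,4));lo=(a[0]+a[1])/2;hi=(a[2]+a[3])/2;d=lo-hi;print("tube mid",lo,hi,np.linalg.norm(d),"yaw",np.degrees(np.arctan2(d[1],d[0])),"origin est",hi+d/np.linalg.norm(d)*.065)
h=plane(T,260,206.3,.045);r=plane(T,330.7,187.7,.045);d=h-r;print("rod",h,r,np.linalg.norm(d),"yaw",np.degrees(np.arctan2(d[1],d[0])),"org",r+d/np.linalg.norm(d)*.051)
g=plane(T,310.7,192.7,.058);print("grip top",g)
p=plane(T,90+323/3,175+213/3,.110);print("pin top",p)
E
```

```text
grip [ 13 128 132] rest [ 13  36 112] pinhead [ 13 129 136] stand [12 72 53] hole [ 19  96 175] tubeface [105  13 115] side [94 23 78] [ 18 114 194]
grip [308.78384798 193.69833729] 421 [306.84594536 194.62432766] [22.24770737 29.15872383]
pin [196.25384615 246.93076923] 260 [199.  244.5] [20. 23.]
gripS [236.34285714 182.75714286] 70 [236.71176338 183.25294209] [14.12429237  6.74865723]
pinS [333.10047847 221.87559809] 209 [331.5 220. ] [19. 20.]
hole tri [0.54597487 0.13844447 0.09434074] 0.002476213430274491 top plane [0.54478028 0.13788297 0.0991    ] scene plane [0.54985776 0.14079704 0.0991    ]
[[0.5628 0.2849 0.0598]
 [0.5128 0.2796 0.0598]
 [0.5742 0.0742 0.1159]
 [0.5214 0.0712 0.1159]]
tube mid [0.53782745 0.28222857 0.05975951] [0.54778794 0.07269125 0.11592324] 0.21716230837194173 yaw 92.72154378726685 origin est [0.54480661 0.13540897 0.09911257]
rod [ 0.52413124 -0.12783137  0.045     ] [ 0.57112599 -0.30487039  0.045     ] 0.183170195819225 yaw 104.86623874976975 org [ 0.55804126 -0.25557749  0.045     ]
grip top [ 0.55784192 -0.25367604  0.058     ]
pin top [0.42878191 0.01757236 0.11      ]
```

The top view has three rods: one in the notched rest, (260,206)–(331,188), which casts to 183 mm; one at (355,210)–(445,195), about 235 mm; and one at (280,252)–(350,310), about 240 mm. The 181 mm rod is the one in the rest, and the crop shows its black head pointing left. The pin hole is at top (149,197) and scene (321,267). The pin is at top (198,246), and the tube mouth is on the right side of the top view.

>>> {"op": "send_rows", "data": {"translation": [[0, 0, 0], [0, 0, 0], [0, 0, 0], [0, 0, 0], [0, 0, 0]], "rotation": [[0, 0, -1], [0, 0, -1], [0, 0, -1], [0, 0, -1], [0, 0, -1]], "grip": [60, 60, 60, 60, 60], "squeeze": 80}}

```text
time: 0.92
eef_pos: [0.2294, -0.6347, 0.2312]
tcp_rot: [0.924, 0.383, 0.0, -0.0]
contact_force: [-0.2, -0.2, 0.4]
opening: 0.699
```

>>> {"op": "send_rows", "data": {"translation": [[0, 0, 0], [0, 0, 0], [0, 0, 0], [0, 0, 0], [0, 0, 0]], "rotation": [[0, 0, -1], [0, 0, -1], [0, 0, -1], [0, 0, -1], [0, 0, -1]], "grip": [60, 60, 60, 60, 60]}}

```text
time: 1.55
eef_pos: [0.2294, -0.6347, 0.2312]
tcp_rot: [0.819, 0.574, 0.0, -0.0]
contact_force: [-0.5, 0.8, -0.1]
opening: 0.701
```

>>> {"op": "send_rows", "data": {"translation": [[0, 0, 0], [0, 0, 0], [0, 0, 0], [0, 0, 0], [0, 0, 0]], "rotation": [[0, 0, -1], [0, 0, -1], [0, 0, -1], [0, 0, -1], [0, 0, -1]], "grip": [60, 60, 60, 60, 60]}}

```text
time: 2.17
eef_pos: [0.2295, -0.6347, 0.2312]
tcp_rot: [0.675, 0.738, 0.0, -0.0]
contact_force: [-0.4, 0.2, 0.5]
opening: 0.701
```

>>> {"op": "send_rows", "data": {"translation": [[0, 0, 0], [0, 0, 0]], "rotation": [[0, 0, -1], [0, 0, -1]], "grip": [60, 60]}}

```text
time: 2.42
eef_pos: [0.2294, -0.6347, 0.2312]
tcp_rot: [0.609, 0.794, 0.0, -0.0]
contact_force: [1.0, 0.5, -0.1]
opening: 0.707
```

>>> {"op": "send_rows", "data": {"translation": [[0.67, 0.99, 0], [0.67, 0.99, 0], [0.67, 0.99, 0], [0.67, 0.99, 0], [0.67, 0.99, 0]], "rotation": [[0, 0, 0], [0, 0, 0], [0, 0, 0], [0, 0, 0], [0, 0, 0]], "grip": [60, 60, 60, 60, 60]}}

```text
time: 3.05
eef_pos: [0.3479, -0.4986, 0.2313]
tcp_rot: [0.61, 0.793, -0.0, 0.0]
contact_force: [-0.0, -0.6, 0.7]
opening: 0.704
```

>>> {"op": "send_rows", "data": {"translation": [[0.67, 0.99, 0], [0.67, 0.99, 0], [0.67, 0.99, 0], [0.67, 0.99, 0], [0.67, 0.99, 0]], "rotation": [[0, 0, 0], [0, 0, 0], [0, 0, 0], [0, 0, 0], [0, 0, 0]], "grip": [60, 60, 60, 60, 60]}}

```text
time: 3.68
eef_pos: [0.4656, -0.3633, 0.2314]
tcp_rot: [0.61, 0.793, -0.0, 0.0]
contact_force: [1.1, -0.5, 0.3]
opening: 0.703
```

>>> {"op": "send_rows", "data": {"translation": [[0.67, 0.99, 0], [0.67, 0.99, 0], [0.67, 0.99, 0], [0.67, 0.99, 0], [0, 0, 0]], "rotation": [[0, 0, 0], [0, 0, 0], [0, 0, 0], [0, 0, 0], [0, 0, 0]], "grip": [60, 60, 60, 60, 60]}}

```text
time: 4.3
eef_pos: [0.5602, -0.2543, 0.2313]
tcp_rot: [0.608, 0.794, 0.0, -0.0]
contact_force: [0.4, 0.8, 0.5]
opening: 0.703
```

>>> {"op": "send_rows", "data": {"translation": [[0, -0.07, 0.96], [0, 0, 0.96], [0, 0, 0.96], [0, 0, 0.96], [0, 0, 0.96]], "rotation": [[0, 0, 0], [0, 0, 0], [0, 0, 0], [0, 0, 0], [0, 0, 0]], "grip": [60, 60, 60, 60, 60]}}

```text
time: 4.92
eef_pos: [0.5564, -0.2577, 0.0865]
tcp_rot: [0.61, 0.792, -0.0, 0.0]
contact_force: [0.3, -0.3, -0.4]
opening: 0.705
```

>>> {"op": "send_rows", "data": {"translation": [[0, 0, 0.96], [0, 0, 0.96], [0, 0, 0], [0, 0, 0], [0, 0, 0]], "rotation": [[0, 0, 0], [0, 0, 0], [0, 0, 0], [0, 0, 0], [0, 0, 0]], "grip": [60, 60, 60, 30, 10]}}

```text
time: 5.55
eef_pos: [0.5583, -0.2577, 0.0318]
tcp_rot: [0.61, 0.793, 0.0, 0.002]
contact_force: [2.2, 1.1, 0.4]
opening: 0.285
```

>>> {"op": "send_rows", "data": {"translation": [[0, 0, 0], [0, 0, 0], [0, 0, 0], [0, 0, 0]], "rotation": [[0, 0, 0], [0, 0, 0], [0, 0, 0], [0, 0, 0]], "grip": [5, 5, 5, 5]}}

```text
time: 6.05
eef_pos: [0.5586, -0.2577, 0.0321]
tcp_rot: [0.61, 0.793, 0.0, 0.002]
contact_force: [0.5, -1.4, 6.2]
opening: 0.218
```

>>> {"op": "send_rows", "data": {"translation": [[0, 0, -0.3], [0, 0, -0.9], [0, 0, -1], [0, 0, -1], [0, 0, -1]], "rotation": [[0, 0, 0], [0, 0, 0], [0, 0, 0], [0, 0, 0], [0, 0, 0]], "grip": [5, 5, 5, 5, 5]}}

```text
time: 6.68
eef_pos: [0.5561, -0.256, 0.156]
tcp_rot: [0.61, 0.793, -0.0, -0.001]
contact_force: [0.3, 0.0, -1.9]
opening: 0.218
```

>>> {"op": "send_rows", "data": {"translation": [[0, 0, -1], [0, 0, -0.5], [0, 0, 0], [0, 0, 0], [0, 0, 0]], "rotation": [[0, 0, 0], [0, 0, 0], [0, 0, 0.8], [0, 0, 0.8], [0, 0, 0.88]], "grip": [5, 5, 5, 5, 5]}}

```text
time: 7.3
eef_pos: [0.5562, -0.2561, 0.1994]
tcp_rot: [0.693, 0.721, -0.0, -0.001]
contact_force: [-0.1, -0.1, -0.8]
opening: 0.219
```

>>> {"op": "send_rows", "data": {"translation": [[0, 0, 0], [0, 0, 0], [0, 0, 0], [0, 0, 0]], "rotation": [[0, -1, 0], [0, -1, 0], [0, -1, 0], [0, 0, 0]], "grip": [5, 5, 5, 5]}}

```text
time: 7.8
eef_pos: [0.5561, -0.2549, 0.199]
tcp_rot: [0.685, 0.717, -0.09, 0.092]
contact_force: [-0.3, -0.7, -1.6]
opening: 0.218
```

```bash
cat >> h.py <<'E'
YAW,TO=np.radians(92.7),np.array([.545,.1305,.075])
def tubeR(yaw=None):
    y=YAW if yaw is None else yaw;c,s=np.cos(y),np.sin(y);k,q=np.cos(np.radians(15)),np.sin(np.radians(15))
    return np.array([[c*k,-s,c*q],[s*k,c,s*q],[-q,0,k]])
def delta(target,Rt=None):
    "units of translation in present tool frame, and rotvec units (if target tool rotation given)"
    s=ctrl.get_state();Rn=R.from_quat(s["tcp_rot"]).as_matrix()
    d=Rn.T@(np.array(target)-s["eef_pos"])/.03
    r=None if Rt is None else np.degrees(R.from_matrix(Rn.T@Rt).as_rotvec())/5
    return np.round(d,2),None if r is None else np.round(r,2)
FLIP=np.diag([1,-1,-1.])
E
python3 - <<'E'
from h import *
s=ctrl.get_state();print(s["time"],s["eef_pos"],s["tcp_rot"],s["opening"],s["contact_force"])
T=cam("top");print(plane(T,251,152,0))
Rt=tubeR();t=TO+Rt@[-.205-.0023,0,-.0129]
print(t,delta(t,Rt@FLIP), delta(TO+Rt@[-.225-.0023,0,-.0129+.04],Rt@FLIP))
E
```

```text
7.8 [ 0.55609811 -0.25494934  0.19895043] [ 0.68519053  0.71682489 -0.09041577  0.09220084] 0.21812505012791722 [-0.26507247 -0.65295902 -1.6258145 ]
[ 0.66761037 -0.1027275   0.        ]
[ 0.5545897  -0.0728492   0.11619274] (array([6.6 , 0.21, 1.12]), array([-0.03, -0.03, -0.03])) (array([ 5.94,  0.21, -0.21]), array([-0.03, -0.03, -0.03]))
```

>>> {"op": "send_rows", "data": {"translation": [[0.99, 0.04, -0.04], [0.99, 0.04, -0.04], [0.99, 0.04, -0.04], [0.99, 0.04, -0.04], [0.99, 0.04, -0.04]], "rotation": [[0, 0, 0], [0, 0, 0], [0, 0, 0], [0, 0, 0], [0, 0, 0]], "grip": [5, 5, 5, 5, 5]}}

```text
time: 8.48
eef_pos: [0.5567, -0.1112, 0.1678]
tcp_rot: [0.686, 0.716, -0.09, 0.093]
contact_force: [0.2, -0.0, -2.0]
opening: 0.22
```

>>> {"op": "send_rows", "data": {"translation": [[0.99, 0, 0], [0, 0, 0]], "rotation": [[0, 0, 0], [0, 0, 0]], "grip": [5, 5]}}

```text
time: 8.72
eef_pos: [0.555, -0.0818, 0.1593]
tcp_rot: [0.685, 0.717, -0.091, 0.093]
contact_force: [-0.4, -0.9, -2.2]
opening: 0.217
```

```bash
python3 - <<'E'
from h import *
s=ctrl.get_state();print(s["time"],s["eef_pos"],s["opening"],s["contact_force"])
Rt=tubeR();print("tcp in tube",Rt.T@(s["eef_pos"]-TO))
T=cam("top");S=cam("scene")
Ro=s["eef_pos"]+Rt@[.0023,0,.0129]
for x in(130,110,-51):
  p=Ro+Rt@[x/1000,0,0];print(x,proj(T,p),proj(S,p))
o=np.zeros((600,800,3),np.uint8)
o[:300]=crop(T["image"],90,160,160,60,5)
o[300:,:600]=crop(S["image"],270,200,120,60,5)
cv2.imwrite("pics/c2.png",np.clip(o*1.8,0,255).astype(np.uint8))
E
```

```text
8.725 [ 0.55497386 -0.08178279  0.15933937] 0.21656846078680936 [-0.43485636 -0.90851316 -2.17452009]
tcp in tube [-2.27104263e-01  3.70965102e-05  2.64621388e-02]
130 [182.59752946 194.65216526] [299.79733584 227.79884449]
110 [190.50873807 194.16706929] [295.071124   220.98936812]
-51 [257.47025257 190.06115295] [260.03730689 170.51301245]
```

View pics/c2.png

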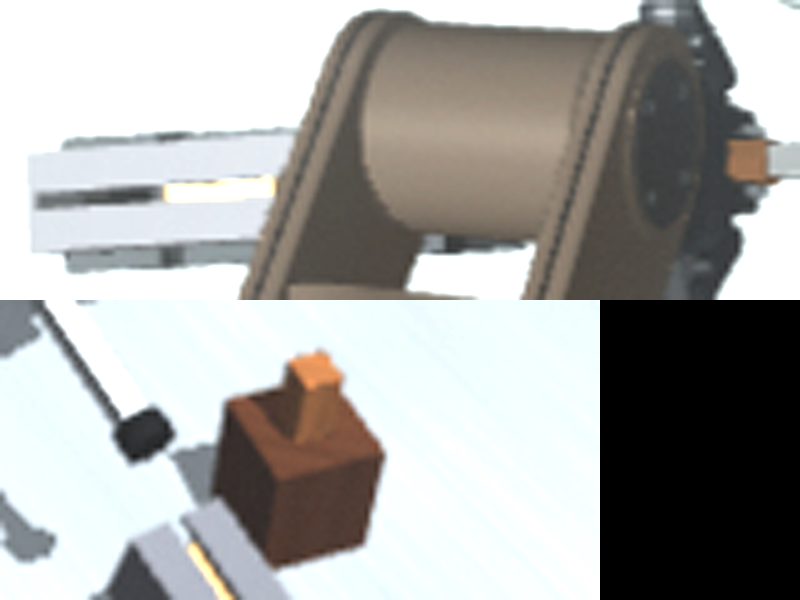

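The scene crop shows the rod's black head at about (298.6,226.6), within roughly 1–2 px of the prediction, and the rod lies in line with the tube. The arm hides it in the top view. Next I'll lower it to the bore axis and enter the mouth.

>>> {"op": "send_rows", "data": {"translation": [[0, 0, 0.66], [0, 0, 0.65], [0, 0, 0]], "rotation": [[0, 0, 0], [0, 0, 0], [0, 0, 0]], "grip": [5, 5, 5]}}

```text
time: 9.2
eef_pos: [0.5538, -0.0936, 0.119]
tcp_rot: [0.686, 0.716, -0.092, 0.091]
contact_force: [-0.3, -0.1, -1.6]
opening: 0.219
```

>>> {"op": "send_rows", "data": {"translation": [[0.5, 0, 0], [0.4, 0, 0], [0.3, 0, 0], [0.3, 0, 0], [0, 0, 0]], "rotation": [[0, 0, 0], [0, 0, 0], [0, 0, 0], [0, 0, 0], [0, 0, 0]], "grip": [5, 5, 5, 5, 5]}}

```text
time: 9.82
eef_pos: [0.554, -0.0487, 0.1107]
tcp_rot: [0.685, 0.716, -0.09, 0.094]
contact_force: [1.0, 0.2, -2.0]
opening: 0.219
```

```bash
cat > st.py <<'E'
from h import *
s=ctrl.get_state();Rt=tubeR();print(s["time"],"tube-frame tcp mm",np.round(1e3*Rt.T@(s["eef_pos"]-TO),1),"F tube",np.round(Rt.T@s["contact_force"],1),"open",round(s["opening"],3), "world",np.round(s["eef_pos"],4), "tq", np.round(s["wrist_torque"],2))
E
python3 st.py
```

```text
9.825 tube-frame tcp mm [-182.6   -0.6  -12. ] F tube [ 0.7 -1.  -1.9] open 0.219 world [ 0.554  -0.0487  0.1107] tq [ 0.13  0.03 -0.05]
```

>>> {"op": "send_rows", "data": {"translation": [[0.2, 0, 0.02], [0.2, 0, 0.01], [0.2, 0, 0], [0.2, 0, 0], [0.2, 0, 0]], "rotation": [[0, 0, 0], [0, 0, 0], [0, 0, 0], [0, 0, 0], [0, 0, 0]], "grip": [5, 5, 5, 5, 5]}}

```text
time: 10.45
eef_pos: [0.5529, -0.0205, 0.1021]
tcp_rot: [0.686, 0.716, -0.09, 0.094]
contact_force: [1.0, -1.0, -1.3]
opening: 0.216
```

```bash
python3 st.py
```

```text
10.45 tube-frame tcp mm [-153.1   -0.8  -13. ] F tube [-0.7 -0.9 -1.5] open 0.216 world [ 0.5529 -0.0205  0.1021] tq [ 0.16 -0.01 -0.  ]
```

```bash
python3 - <<'E'
from h import *
T=cam("top");S=cam("scene")
o=np.zeros((600,800,3),np.uint8)
o[:240]=crop(T["image"],90,170,160,48,5)
o[240:,:]=crop(S["image"],250,180,160,72+0,5)[:360]
o=np.zeros((600,800,3),np.uint8);o[:150,:400]=crop(T["image"],90,170,160,60,2.5)
o[150:,:]=crop(S["image"],260,240,160,90,5)
cv2.imwrite("pics/c3.png",np.clip(o*1.8,0,255).astype(np.uint8))
Rt=tubeR()
for x in(-65,-39,-16,0,11,146):print(x,proj(S,TO+Rt@[x/1e3,0,.025]),proj(T,TO+Rt@[x/1e3,0,.025]))
E
```

```text
-65 [305.40679965 241.37693028] [173.83874391 195.54108555]
-39 [311.77175834 250.61638442] [163.95264931 196.14487218]
-16 [317.53679584 258.9849854 ] [155.31921463 196.67215345]
0 [321.62410362 264.91817281] [149.37428717 197.03523593]
11 [324.47160731 269.051645  ] [145.31577847 197.28310664]
146 [362.11879812 323.70078097] [ 97.32957986 200.21383173]
```

View pics/c3.png

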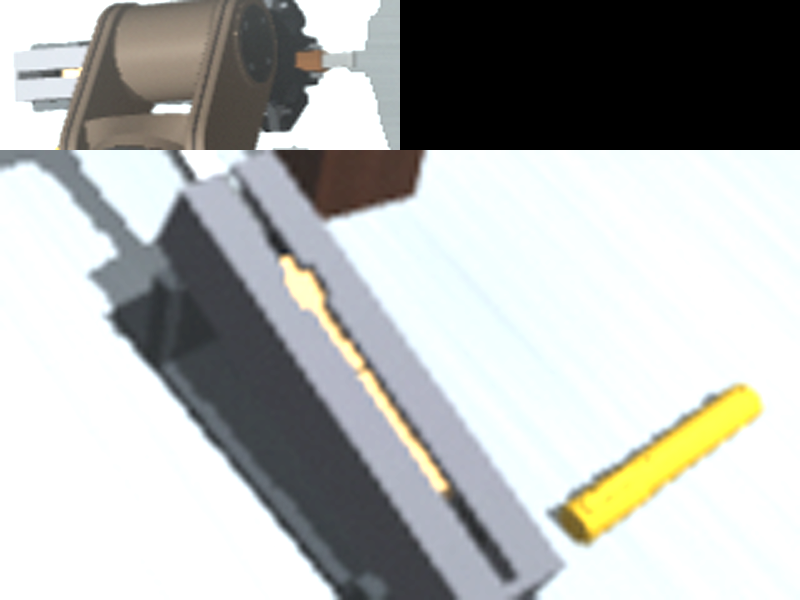

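The scene crop shows the wood now running from (317,261) to (349,308). Its upper end is at x ≈ −14 mm, so both blocks are moving with the rod, and about 24 mm is left.

>>> {"op": "send_rows", "data": {"translation": [[0.15, 0, 0], [0.15, 0, 0], [0.15, 0, 0]], "rotation": [[0, 0, 0], [0, 0, 0], [0, 0, 0]], "grip": [5, 5, 5]}}

```text
time: 10.92
eef_pos: [0.5529, -0.0086, 0.0992]
tcp_rot: [0.686, 0.716, -0.091, 0.095]
contact_force: [0.6, -3.8, -0.5]
opening: 0.218
```

```bash
python3 st.py
```

```text
10.925 tube-frame tcp mm [-140.8   -1.3  -12.6] F tube [-3.5 -0.4 -1.5] open 0.218 world [ 0.5529 -0.0086  0.0992] tq [-0.53 -0.08 -0.  ]
```

>>> {"op": "send_rows", "data": {"translation": [[0.1, 0, 0], [0.1, 0, 0], [0.1, 0, 0]], "rotation": [[0, 0, 0], [0, 0, 0], [0, 0, 0]], "grip": [5, 5, 5]}}

```text
time: 11.3
eef_pos: [0.5521, 0.0008, 0.0964]
tcp_rot: [0.686, 0.716, -0.09, 0.094]
contact_force: [0.3, -4.5, -0.0]
opening: 0.22
```

```bash
python3 st.py
```

```text
11.3 tube-frame tcp mm [-131.    -1.   -12.9] F tube [-4.3 -0.1 -1.2] open 0.22 world [0.5521 0.0008 0.0964] tq [-0.51 -0.08  0.03]
```

>>> {"op": "send_rows", "data": {"translation": [[0.06, 0, 0], [0.06, 0, 0]], "rotation": [[0, 0, 0], [0, 0, 0]], "grip": [5, 5]}}

```text
time: 11.55
eef_pos: [0.5519, 0.0044, 0.0954]
tcp_rot: [0.686, 0.716, -0.09, 0.094]
contact_force: [0.9, -3.4, -0.3]
opening: 0.22
```

>>> {"op": "send_rows", "data": {"translation": [[0.05, 0, 0]], "rotation": [[0, 0, 0]], "grip": [5]}}

```text
time: 11.68
eef_pos: [0.5518, 0.0058, 0.095]
tcp_rot: [0.686, 0.716, -0.09, 0.094]
contact_force: [1.6, -4.4, -0.0]
opening: 0.216
```

```bash
python3 st.py
```

```text
11.675 tube-frame tcp mm [-125.8   -0.9  -13. ] F tube [-4.3 -1.4 -1.2] open 0.216 world [0.5518 0.0058 0.095 ] tq [-0.55 -0.04 -0.03]
```

>>> {"op": "send_rows", "data": {"translation": [[0.03, 0, 0], [0.03, 0, 0]], "rotation": [[0, 0, 0], [0, 0, 0]], "grip": [5, 5]}}

```text
time: 11.92
eef_pos: [0.5517, 0.0075, 0.0945]
tcp_rot: [0.686, 0.716, -0.09, 0.094]
contact_force: [0.2, -3.8, -0.8]
opening: 0.22
```

>>> {"op": "send_rows", "data": {"translation": [[0.03, 0, 0], [0.03, 0, 0]], "rotation": [[0, 0, 0], [0, 0, 0]], "grip": [5, 5]}}

```text
time: 12.18
eef_pos: [0.5517, 0.009, 0.0942]
tcp_rot: [0.686, 0.716, -0.09, 0.095]
contact_force: [0.1, -6.3, 1.4]
opening: 0.218
```

>>> {"op": "send_rows", "data": {"translation": [[0.03, 0, 0], [0.02, 0, 0]], "rotation": [[0, 0, 0], [0, 0, 0]], "grip": [5, 5]}}

```text
time: 12.42
eef_pos: [0.5521, 0.0092, 0.0945]
tcp_rot: [0.685, 0.716, -0.091, 0.096]
contact_force: [1.0, -9.9, 1.4]
opening: 0.224
```

```bash
python3 st.py
```

```text
12.425 tube-frame tcp mm [-122.4   -1.4  -12.6] F tube [-10.   -0.5  -1.3] open 0.224 world [0.5521 0.0092 0.0945] tq [-1.43 -0.13 -0.03]
```

>>> {"op": "send_rows", "data": {"translation": [[0.05, 0, 0], [0.05, 0, 0], [0, 0, 0]], "rotation": [[0, 0, 0], [0, 0, 0], [0, 0, 0]], "grip": [5, 5, 5]}}

```text
time: 12.8
eef_pos: [0.5528, 0.0095, 0.0951]
tcp_rot: [0.685, 0.716, -0.093, 0.098]
contact_force: [-0.1, -16.6, 2.8]
opening: 0.219
```

```bash
python3 st.py
```

```text
12.8 tube-frame tcp mm [-122.3   -2.1  -11.9] F tube [-16.8   0.9  -1.6] open 0.219 world [0.5528 0.0095 0.0951] tq [-2.59 -0.11  0.08]
```

>>> {"op": "send_rows", "data": {"translation": [[0.03, 0, 0], [0, 0, 0], [0, 0, 0]], "rotation": [[0, 0, 0], [0, 0, 0], [0, 0, 0]], "grip": [5, 5, 5]}}

```text
time: 13.18
eef_pos: [0.5529, 0.0096, 0.0952]
tcp_rot: [0.684, 0.716, -0.094, 0.098]
contact_force: [1.3, -19.9, 3.4]
opening: 0.216
```

```bash
python3 st.py && python3 - <<'E'
from h import *
S=cam("scene");Rt=tubeR()
o=crop(S["image"],260,240,130,90,6);cv2.imwrite("pics/c4.png",np.clip(o*1.8,0,255).astype(np.uint8))
E
```

```text
13.175 tube-frame tcp mm [-122.3   -2.2  -11.8] F tube [-20.1  -0.4  -1.8] open 0.216 world [0.5529 0.0096 0.0952] tq [-2.93 -0.12  0.17]
```

View pics/c4.png

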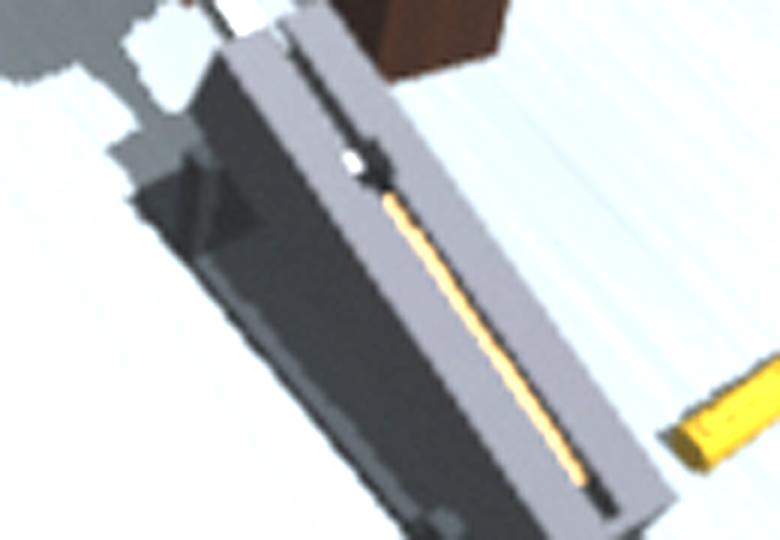

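The crop shows the wood starting just below the pin hole and reaching almost to the closed end. The hole is clear (a white spot at (352,160)) and the press held at 17–20 N, so I'll back the rod out.

>>> {"op": "send_rows", "data": {"translation": [[-0.2, 0, 0], [-0.7, 0, 0], [-0.9, 0, 0], [-0.9, 0, 0], [-0.9, 0, 0]], "rotation": [[0, 0, 0], [0, 0, 0], [0, 0, 0], [0, 0, 0], [0, 0, 0]], "grip": [5, 5, 5, 5, 5]}}

```text
time: 13.85
eef_pos: [0.5554, -0.089, 0.1199]
tcp_rot: [0.686, 0.716, -0.089, 0.093]
contact_force: [0.8, 0.1, -1.9]
opening: 0.22
```

>>> {"op": "send_rows", "data": {"translation": [[-0.5, 0, -0.3], [0, 0, -1], [0, 0, -1], [0, 0, -0.5], [0, 0, 0]], "rotation": [[0, 0, 0], [0, 0, 0], [0, 0, 0], [0, 0, 0], [0, 0, 0]], "grip": [5, 5, 5, 5, 5]}}

```text
time: 14.48
eef_pos: [0.5562, -0.0818, 0.2068]
tcp_rot: [0.686, 0.716, -0.089, 0.095]
contact_force: [-0.3, 0.3, -1.6]
opening: 0.221
```

```bash
python3 st.py && python3 - <<'E'
from h import *
a=np.radians(105.1);c,s=np.cos(a),np.sin(a)
Rt=np.array([[c,s,0],[s,-c,0],[0,0,-1.]])
print(delta([.557,-.257,.2],Rt))
E
```

```text
14.475 tube-frame tcp mm [-239.5   -1.2   72.3] F tube [ 0.8  0.3 -1.5] open 0.221 world [ 0.5562 -0.0818  0.2068] tq [0.15 0.03 0.02]
(array([-5.58, -0.23,  1.73]), array([-0.3 ,  2.99, -2.5 ]))
```

>>> {"op": "send_rows", "data": {"translation": [[-0.93, -0.04, 0.29], [-0.93, -0.04, 0.29], [-0.93, -0.04, 0.29], [-0.93, -0.04, 0.29], [-0.93, -0.04, 0.29]], "rotation": [[0, 0, 0], [0, 0, 0], [0, 0, 0], [0, 0, 0], [0, 0, 0]], "grip": [5, 5, 5, 5, 5]}}

```text
time: 15.1
eef_pos: [0.5549, -0.229, 0.1973]
tcp_rot: [0.686, 0.716, -0.091, 0.092]
contact_force: [-0.6, -0.6, -1.4]
opening: 0.217
```

>>> {"op": "send_rows", "data": {"translation": [[-0.93, -0.04, 0.29], [0, 0, 0], [0, 0, 0], [0, 0, 0], [0, 0, 0]], "rotation": [[0, 0, 0], [-0.1, 1, -0.83], [-0.1, 1, -0.83], [-0.1, 0.99, -0.83], [0, 0, 0]], "grip": [5, 5, 5, 5, 5]}}

```text
time: 15.72
eef_pos: [0.5552, -0.2587, 0.1966]
tcp_rot: [0.61, 0.792, -0.001, -0.002]
contact_force: [1.1, -0.6, -2.0]
opening: 0.216
```

```bash
python3 st.py && python3 - <<'E'
from h import *
a=np.radians(105.1);c,s=np.cos(a),np.sin(a)
Rt=np.array([[c,s,0],[s,-c,0],[0,0,-1.]])
print(delta([.557,-.257,.06],Rt))
T=cam("top");S=cam("scene")
o=np.zeros((600,800,3),np.uint8)
o[:300,:500]=crop(T["image"],245,160,100,60,5)
o[300:,:500]=crop(S["image"],205,140,100,60,5)
cv2.imwrite("pics/c5.png",np.clip(o*1.8,0,255).astype(np.uint8))
E
```

```text
15.725 tube-frame tcp mm [-407.4    8.1   16.7] F tube [-0.1 -1.1 -2.1] open 0.216 world [ 0.5552 -0.2587  0.1966] tq [-0.02  0.   -0.04]
(array([0.03, 0.09, 4.55]), array([-0.05, -0.02, -0.06]))
```

View pics/c5.png

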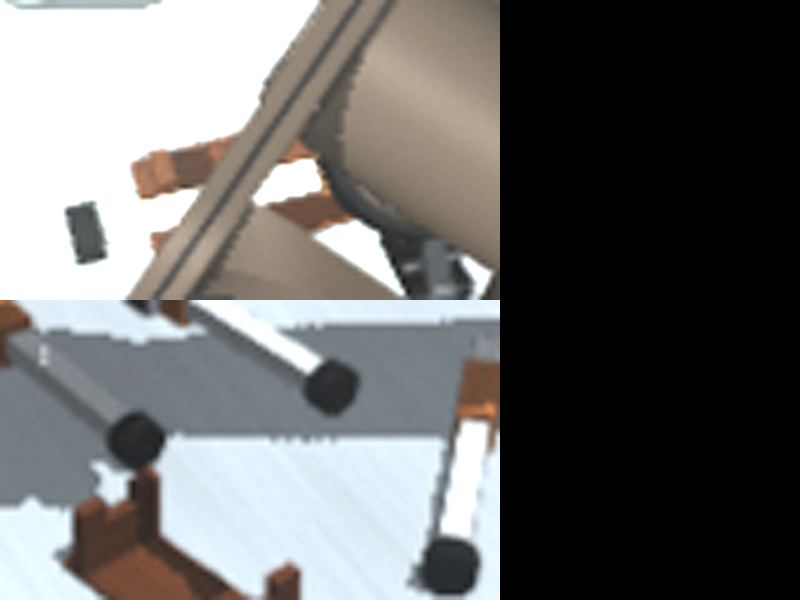

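Top view: the head is at (262,206), as at the start. Scene: the held rod hangs above the empty rest, in line with it. Lowering.

>>> {"op": "send_rows", "data": {"translation": [[0.03, 0.09, 0.9], [0, 0, 0.9], [0, 0, 0.9], [0, 0, 0.9], [0, 0, 0.7]], "rotation": [[0, 0, -0.05], [0, 0, 0], [0, 0, 0], [0, 0, 0], [0, 0, 0]], "grip": [5, 5, 5, 5, 5]}}

```text
time: 16.45
eef_pos: [0.5575, -0.2552, 0.0678]
tcp_rot: [0.607, 0.795, -0.001, -0.002]
contact_force: [0.3, -0.6, -2.0]
opening: 0.219
```

>>> {"op": "send_rows", "data": {"translation": [[0, 0, 0.4], [0, 0, 0.3], [0, 0, 0.3], [0, 0, 0]], "rotation": [[0, 0, 0], [0, 0, 0], [0, 0, 0], [0, 0, 0]], "grip": [5, 5, 5, 5]}}

```text
time: 16.95
eef_pos: [0.5577, -0.2563, 0.0391]
tcp_rot: [0.607, 0.794, -0.001, -0.001]
contact_force: [-0.2, 0.2, -1.1]
opening: 0.217
```

>>> {"op": "send_rows", "data": {"translation": [[0, 0, 0.1], [0, 0, 0.07], [0, 0, 0]], "rotation": [[0, 0, 0], [0, 0, 0], [0, 0, 0]], "grip": [5, 5, 5]}}

```text
time: 17.32
eef_pos: [0.5579, -0.2564, 0.0345]
tcp_rot: [0.607, 0.795, -0.001, -0.001]
contact_force: [-0.4, -0.6, -1.5]
opening: 0.216
```

>>> {"op": "send_rows", "data": {"translation": [[0, 0, 0.06], [0, 0, 0.05], [0, 0, 0]], "rotation": [[0, 0, 0], [0, 0, 0], [0, 0, 0]], "grip": [5, 5, 5]}}

```text
time: 17.7
eef_pos: [0.5581, -0.2564, 0.0321]
tcp_rot: [0.607, 0.795, -0.001, -0.001]
contact_force: [-2.2, 1.6, 4.0]
opening: 0.219
```

>>> {"op": "send_rows", "data": {"translation": [[0, 0, 0], [0, 0, 0], [0, 0, 0], [0, 0, 0], [0, 0, -0.6]], "rotation": [[0, 0, 0], [0, 0, 0], [0, 0, 0], [0, 0, 0], [0, 0, 0]], "grip": [30, 45, 60, 60, 60]}}

```text
time: 18.32
eef_pos: [0.5567, -0.2555, 0.048]
tcp_rot: [0.607, 0.795, -0.001, -0.003]
contact_force: [0.1, -0.3, -0.6]
opening: 0.711
```

>>> {"op": "send_rows", "data": {"translation": [[0, 0, -1], [0, 0, -1], [0, 0, -1], [0, 0, -1], [0, 0, -1]], "rotation": [[0, 0, 0], [0, 0, 0], [0, 0, 0], [0, 0, 0], [0, 0, 0]], "grip": [60, 60, 60, 60, 60]}}

```text
time: 18.95
eef_pos: [0.5585, -0.2564, 0.2018]
tcp_rot: [0.607, 0.795, -0.001, 0.0]
contact_force: [-0.0, -1.2, 0.4]
opening: 0.704
```

```bash
python3 st.py && python3 - <<'E'
from h import *
T=cam("top");S=cam("scene")
# stand + pin geometry: predicted pixels
im=T["image"];hsv=cv2.cvtColor(im,cv2.COLOR_BGR2HSV)
o=np.zeros((600,800,3),np.uint8)
o[:300,:400]=crop(T["image"],180,228,50,37+1,8)[:300]
o[:300,400:]=crop(S["image"],205,160,80,60,5)
o[300:,:400]=crop(S["image"],308,205,40,30,10)
o[300:,400:]=crop(T["image"],245,165,100,75,4)
cv2.imwrite("pics/c6.png",np.clip(o*1.8,0,255).astype(np.uint8))
E
```

```text
18.95 tube-frame tcp mm [-406.7    4.8   22.3] F tube [-1.2  0.1  0.1] open 0.704 world [ 0.5585 -0.2564  0.2018] tq [-0.04  0.01  0.06]
```

View pics/c6.png

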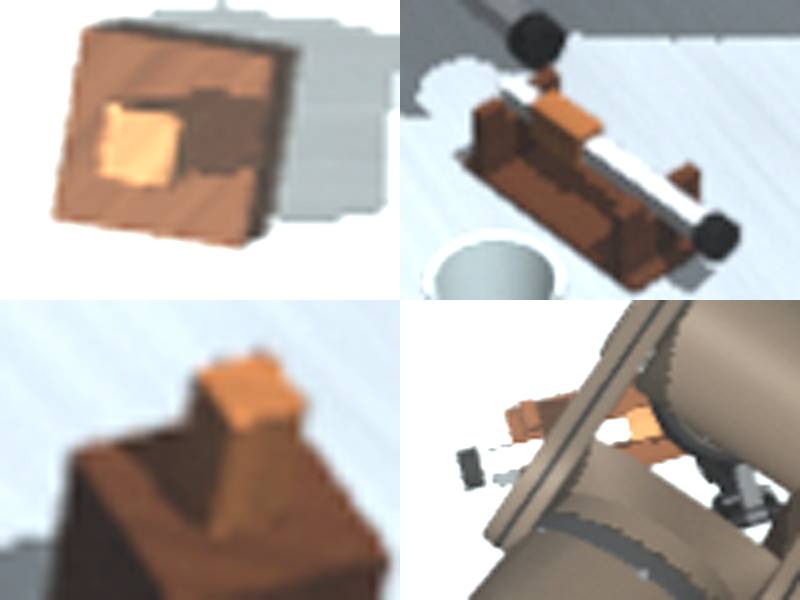

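The rod lies back in both notches: scene crop, shaft from (306,177) to (348,207), with the head overhanging past the front upright. The top crop puts the pin head's centre at (197.4,246.3), turned about 7°. Next I'll measure the hole more closely and work out the approach to the pin.

```bash
python3 - <<'E'
from h import *
T=cam("top");S=cam("scene");im=T["image"];g=cv2.cvtColor(im,cv2.COLOR_BGR2GRAY).astype(float)
q=lambda x,y:(180+x/8-.44,228+y/8-.44)
C=[plane(T,*q(*p),.11) for p in((107,103),(182,112),(170,188),(98,180))]
c=np.mean(C,0);e1=C[0]-C[1];e2=C[3]-C[2];e3=C[0]-C[3];e4=C[1]-C[2]
print("pin",c,"edges",[np.round(np.degrees(np.arctan2(e[1],e[0])),1) for e in(e1,e2,e3,e4)],[round(np.linalg.norm(e)*1e3,1) for e in(e1,e2,e3,e4)])
st=np.mean([plane(T,*q(*p),.07) for p in((90,25),(275,50),(245,240),(55,215))],0);print("stand",st)
sp=lambda x,y:(308+x/10-.45,205+(y-300)/10-.45)
cs=np.mean([sp(*p) for p in((195,378),(262,352),(305,400),(238,430))],0);print("pin from scene",plane(S,*cs,.11))
# edges of tube upper face across several columns (top view): gray profile
for u in range(110,170,8):
    col=g[180:216,u];print(u,col.astype(int).tolist())
o=np.zeros((600,800,3),np.uint8)
o[:300]=crop(im,92,182,100,38,8)[:300]
o[300:,:]=crop(S["image"],290,240,80,30,10)
cv2.imwrite("pics/c7.png",np.clip(o*1.8,0,255).astype(np.uint8))
E
```

```text
pin [0.42930052 0.01923921 0.11      ] edges [np.float64(83.4), np.float64(84.0), np.float64(-6.1), np.float64(-8.5)] [np.float64(22.4), np.float64(21.5), np.float64(22.8), np.float64(22.6)]
stand [0.43066053 0.01757921 0.07      ]
pin from scene [0.43309373 0.02304738 0.11      ]
110 [179, 179, 177, 176, 177, 179, 182, 105, 91, 118, 131, 132, 131, 132, 132, 132, 132, 120, 199, 205, 203, 143, 132, 132, 132, 132, 132, 132, 132, 100, 66, 89, 90, 94, 128, 169]
118 [181, 181, 177, 177, 178, 181, 142, 96, 102, 129, 132, 132, 132, 132, 132, 132, 132, 121, 200, 204, 172, 137, 132, 132, 133, 132, 133, 133, 133, 79, 88, 89, 89, 83, 166, 173]
126 [181, 181, 180, 178, 179, 181, 96, 71, 128, 133, 133, 133, 133, 133, 133, 133, 125, 205, 209, 207, 143, 133, 133, 133, 132, 133, 133, 133, 100, 71, 70, 71, 71, 106, 167, 173]
134 [180, 181, 179, 177, 180, 182, 110, 110, 132, 134, 134, 134, 134, 134, 133, 134, 166, 203, 204, 174, 138, 134, 133, 134, 133, 134, 134, 134, 76, 88, 91, 88, 104, 172, 174, 173]
142 [179, 181, 180, 178, 180, 148, 100, 131, 134, 134, 134, 134, 134, 134, 133, 144, 201, 205, 199, 143, 134, 134, 134, 135, 135, 134, 135, 102, 80, 88, 91, 89, 92, 173, 175, 174]
150 [180, 181, 180, 178, 180, 131, 123, 134, 134, 135, 135, 135, 135, 107, 87, 85, 85, 86, 85, 86, 130, 134, 134, 135, 134, 134, 135, 74, 87, 90, 88, 94, 102, 173, 176, 174]
158 [179, 180, 180, 179, 180, 121, 133, 136, 136, 136, 135, 135, 135, 135, 100, 64, 59, 75, 131, 135, 136, 135, 135, 135, 135, 135, 113, 80, 88, 90, 87, 91, 168, 179, 176, 175]
166 [180, 180, 181, 180, 125, 134, 137, 137, 137, 136, 136, 136, 137, 136, 86, 132, 137, 136, 136, 136, 136, 136, 136, 137, 136, 137, 83, 86, 88, 88, 88, 108, 169, 177, 176, 174]
```

View pics/c7.png

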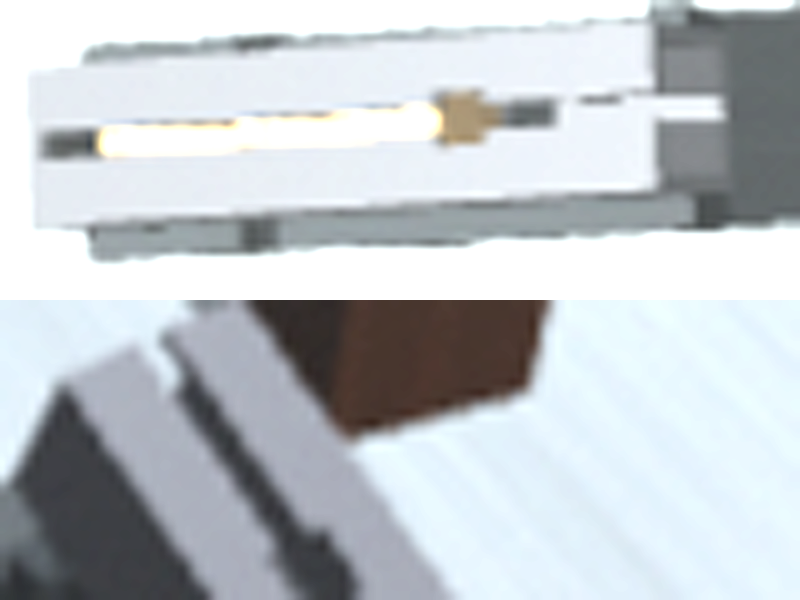

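The top crop shows the hole centred at (149.4,196.3), with the blocks packed to its left. Now over the pin.

>>> {"op": "send_rows", "data": {"translation": [[0, 0, 0], [0, 0, 0], [0, 0, 0], [0, 0, 0], [0, 0, 0]], "rotation": [[0, 0, 0.9], [0, 0, 0.9], [0, 0, 0.9], [0, 0, 0.9], [0, 0, 0.78]], "grip": [55, 55, 55, 55, 55]}}

```text
time: 19.77
eef_pos: [0.5573, -0.2557, 0.1968]
tcp_rot: [0.748, 0.664, -0.001, -0.003]
contact_force: [0.4, 0.5, -0.6]
opening: 0.645
```

>>> {"op": "send_rows", "data": {"translation": [[0.95, -0.59, 0], [0.95, -0.59, 0], [0.95, -0.59, 0], [0.95, -0.59, 0], [0.95, -0.59, 0]], "rotation": [[0, 0, 0], [0, 0, 0], [0, 0, 0], [0, 0, 0], [0, 0, 0]], "grip": [55, 55, 55, 55, 55]}}

```text
time: 20.4
eef_pos: [0.4854, -0.1031, 0.1973]
tcp_rot: [0.747, 0.665, -0.002, -0.002]
contact_force: [1.6, -0.4, -0.1]
opening: 0.643
```

>>> {"op": "send_rows", "data": {"translation": [[0.95, -0.59, 0], [0.95, -0.59, 0], [0.95, -0.59, 0], [0.95, -0.59, 0], [0, 0, 0]], "rotation": [[0, 0, 0], [0, 0, 0], [0, 0, 0], [0, 0, 0], [0, 0, 0]], "grip": [55, 55, 55, 55, 55]}}

```text
time: 21.02
eef_pos: [0.4281, 0.0185, 0.1976]
tcp_rot: [0.746, 0.666, -0.002, -0.002]
contact_force: [0.1, -0.5, 0.5]
opening: 0.643
```

```bash
python3 - <<'E'
from h import *
s=ctrl.get_state();print(s["time"],s["eef_pos"],s["tcp_rot"],s["qpos"])
a=np.radians(83.4);c,q=np.cos(a),np.sin(a)
print(delta([.4295,.019,.077],np.array([[c,q,0],[q,-c,0],[0,0,-1.]])))
E
```

```text
21.025 [0.42809338 0.01850494 0.19759619] [ 0.74613653  0.66578729 -0.00185533 -0.00203093] [-1.94205921e-01 -2.51041383e-01  2.18480042e+00 -5.40737686e-04
  1.21331191e+00 -8.03226777e-02]
(array([0.02, 0.07, 4.02]), array([-0.06,  0.  ,  0.02]))
```

>>> {"op": "send_rows", "data": {"translation": [[0.02, 0.07, 0.9], [0, 0, 0.9], [0, 0, 0.9], [0, 0, 0.8], [0, 0, 0.5]], "rotation": [[0, 0, 0], [0, 0, 0], [0, 0, 0], [0, 0, 0], [0, 0, 0]], "grip": [55, 55, 55, 55, 55]}}

```text
time: 21.65
eef_pos: [0.4308, 0.0168, 0.0773]
tcp_rot: [0.747, 0.664, -0.002, -0.002]
contact_force: [0.5, 0.1, -0.2]
opening: 0.645
```

>>> {"op": "send_rows", "data": {"translation": [[0, 0, 0], [0, 0, 0]], "rotation": [[0, 0, 0], [0, 0, 0]], "grip": [55, 55]}}

```text
time: 21.9
eef_pos: [0.4325, 0.017, 0.0801]
tcp_rot: [0.747, 0.665, -0.001, -0.0]
contact_force: [-0.5, -0.4, 0.4]
opening: 0.642
```

>>> {"op": "send_rows", "data": {"translation": [[0.05, -0.05, 0.08], [0, 0, 0], [0, 0, 0], [0, 0, 0]], "rotation": [[0, 0, 0], [0, 0, 0], [0, 0, 0], [0, 0, 0]], "grip": [55, 40, 25, 10], "squeeze": 50}}

```text
time: 22.4
eef_pos: [0.4309, 0.0189, 0.0775]
tcp_rot: [0.747, 0.665, -0.001, -0.0]
contact_force: [-0.6, -0.4, 1.4]
opening: 0.244
```

>>> {"op": "send_rows", "data": {"translation": [[0, 0, 0], [0, 0, 0], [0, 0, 0]], "rotation": [[0, 0, 0], [0, 0, 0], [0, 0, 0]], "grip": [10, 10, 10]}}

```text
time: 22.78
eef_pos: [0.4308, 0.0189, 0.0774]
tcp_rot: [0.747, 0.665, -0.001, -0.0]
contact_force: [-0.8, 0.3, 5.0]
opening: 0.25
```

```bash
python3 st.py; python3 st.py
```

```text
22.775 tube-frame tcp mm [-103.1  119.3  -25.1] F tube [-0.9  0.8  4.9] open 0.25 world [0.4308 0.0189 0.0774] tq [0.07 0.12 0.04]
22.775 tube-frame tcp mm [-103.1  119.3  -25.1] F tube [-0.9  0.8  4.9] open 0.25 world [0.4308 0.0189 0.0774] tq [0.07 0.12 0.04]
```

>>> {"op": "send_rows", "data": {"translation": [[0, 0, -0.4], [0, 0, -0.8], [0, 0, -0.9], [0, 0, -0.9], [0, 0, -0.9]], "rotation": [[0, 0, 0], [0, 0, 0], [0, 0, 0], [0, 0, 0], [0, 0, 0]], "grip": [10, 10, 10, 10, 10]}}

```text
time: 23.4
eef_pos: [0.4301, 0.019, 0.1949]
tcp_rot: [0.747, 0.665, -0.001, -0.001]
contact_force: [-0.2, -0.4, -0.5]
opening: 0.249
```

>>> {"op": "send_rows", "data": {"translation": [[0, 0, -0.6], [0, 0, 0]], "rotation": [[0, 0, 0], [0, 0, 0]], "grip": [10, 10]}}

```text
time: 23.65
eef_pos: [0.4314, 0.0188, 0.2136]
tcp_rot: [0.747, 0.665, 0.0, 0.001]
contact_force: [0.3, -0.1, -0.8]
opening: 0.249
```

```bash
python3 - <<'E'
from h import *
T=cam("top");S=cam("scene")
s=ctrl.get_state();print(s["eef_pos"],s["tcp_rot"],s["opening"])
h=plane(T,149.4,196.3,.0991);print("hole top",h,"scene",plane(S,320.7,267,.0991))
H=h+[.0007,0,0]
Rt=tubeR()
for up in(.075,.0):print(up,delta(H+Rt@[0,0,up+.0074],Rt@FLIP), H+Rt@[0,0,up+.0074])
E
```

```text
[0.43020409 0.01904054 0.21131004] [ 0.74708683  0.66472418 -0.00131112 -0.00114509] 0.24798419385900305
hole top [0.5464663  0.13694073 0.0991    ] scene [0.54985776 0.14079704 0.0991    ]
0.075 (array([5.06, 3.3 , 1.07]), array([-0.29, -2.99, -1.86])) [0.54616167 0.15824374 0.17869229]
0.0 (array([4.42, 3.42, 3.49]), array([-0.29, -2.99, -1.86])) [0.54707608 0.13885386 0.10624785]
```

>>> {"op": "send_rows", "data": {"translation": [[0.84, 0.55, 0], [0.84, 0.55, 0], [0.84, 0.55, 0], [0.84, 0.55, 0], [0.84, 0.55, 0]], "rotation": [[0, 0, 0], [0, 0, 0], [0, 0, 0], [0, 0, 0], [0, 0, 0]], "grip": [10, 10, 10, 10, 10]}}

```text
time: 24.38
eef_pos: [0.5269, 0.1353, 0.2097]
tcp_rot: [0.747, 0.665, -0.002, -0.002]
contact_force: [-1.0, 0.7, 0.2]
opening: 0.249
```

>>> {"op": "send_rows", "data": {"translation": [[0.84, 0.55, 0], [0, 0, 0], [0, 0, 0], [0, 0, 0], [0, 0, 0]], "rotation": [[0, 0, 0], [-0.1, -1, -0.62], [-0.1, -1, -0.62], [-0.1, -1, -0.62], [0, 0, 0]], "grip": [10, 10, 10, 10, 10]}}

```text
time: 25.0
eef_pos: [0.5455, 0.1585, 0.2094]
tcp_rot: [0.684, 0.718, -0.091, 0.094]
contact_force: [-0.3, 0.7, 0.1]
opening: 0.253
```

>>> {"op": "send_rows", "data": {"translation": [[0, 0, 0]], "rotation": [[0, 0, 0]], "grip": [10]}}

```text
time: 25.12
eef_pos: [0.5463, 0.1574, 0.2107]
tcp_rot: [0.685, 0.717, -0.09, 0.095]
contact_force: [-1.2, -0.4, 0.3]
opening: 0.247
```

```bash
cat > pin.py <<'E'
from h import *
H=np.array([.5472,.1370,.0991]);Rt=tubeR()
E
python3 - <<'E'
from pin import *
S=cam("scene");s=ctrl.get_state();print(s["time"],s["eef_pos"],s["tcp_rot"])
for up in(.075,.0):print(up,delta(H+Rt@[0,0,up+.0074],Rt@FLIP))
Rn=R.from_quat(s["tcp_rot"]).as_matrix()
f=lambda z:np.round(proj(S,s["eef_pos"]+Rn@[0,0,z]),1)
print("pin pred px: origin",f(.0074),"tip",f(.0724), "hole",proj(S,H), "tube c",proj(S,plane(cam("top"),149.4,196.3,.0991)))
u,v=f(.05).astype(int)
cv2.imwrite("pics/c8.png",np.clip(crop(S["image"],u-40,v-30,80,60,10)*1.8,0,255).astype(np.uint8));print("crop org",u-40,v-30)
E
```

```text
25.175 [0.54645356 0.15721602 0.21112321] [ 0.68472194  0.71699008 -0.08977216  0.09498447]
0.075 (array([ 0.32, -0.01,  1.03]), array([ 0.01,  0.  , -0.01]))
0.0 (array([ 0.32, -0.01,  3.53]), array([ 0.01,  0.  , -0.01]))
pin pred px: origin [332.6 237.7] tip [323.4 253. ] hole [320.69389551 265.35525823] tube c [320.95298214 265.2159573 ]
crop org 286 218
```

View pics/c8.png

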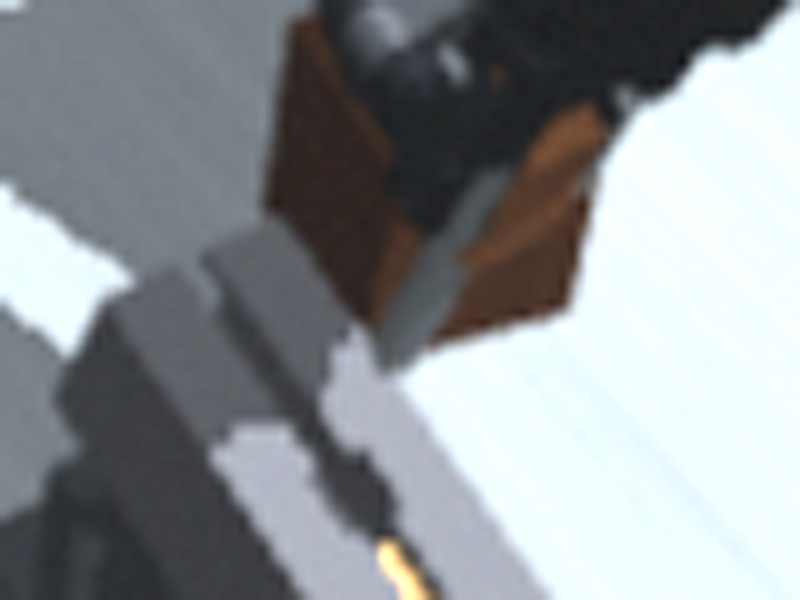

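The crop shows the pin tip at about (325.0,254.3) and the hole at (321.2,266.5). I'll go down to about 5 mm above the face and look once more from close by.

>>> {"op": "send_rows", "data": {"translation": [[0.1, 0.01, 0.4], [0.1, 0.01, 0.4], [0.1, 0, 0.4], [0, 0, 0], [0, 0, 0]], "rotation": [[0, 0, 0], [0, 0, 0], [0, 0, 0], [0, 0, 0], [0, 0, 0]], "grip": [10, 10, 10, 10, 10]}}

```text
time: 25.85
eef_pos: [0.5475, 0.157, 0.1747]
tcp_rot: [0.684, 0.717, -0.09, 0.096]
contact_force: [0.4, -0.1, -0.6]
opening: 0.252
```

```bash
python3 - <<'E'
from pin import *
S=cam("scene");s=ctrl.get_state();print(s["time"],s["eef_pos"],s["tcp_rot"],"F",s["contact_force"])
print(delta(H+Rt@[0,0,.0074],Rt@FLIP),"tcp rel hole tube mm",1e3*Rt.T@(s["eef_pos"]-H))
Rn=R.from_quat(s["tcp_rot"]).as_matrix()
f=lambda z:np.round(proj(S,s["eef_pos"]+Rn@[0,0,z]),1)
print("tip",f(.0724),"hole",proj(S,H))
for d in np.eye(3)*.01:print("10mm ->",proj(S,H+Rt@d)-proj(S,H))
cv2.imwrite("pics/c9.png",np.clip(crop(S["image"],295,235,60,45,13)*1.8,0,255).astype(np.uint8))
E
```

```text
25.9 [0.54775789 0.15707718 0.17506864] [ 0.68435185  0.71728388 -0.08925764  0.09591381] F [-0.70897269 -0.04658837 -1.36479296]
(array([ 0.01, -0.06,  2.37]), array([ 0.04,  0.01, -0.01])) tcp rel hole tube mm [-0.31597386 -1.50303525 78.56385394]
tip [320.7 264.2] hole [320.69389551 265.35525823]
10mm -> [2.58538607 3.76181311]
10mm -> [ 3.60128412 -1.78302076]
10mm -> [ 1.27120953 -2.0730493 ]
```

View pics/c9.png

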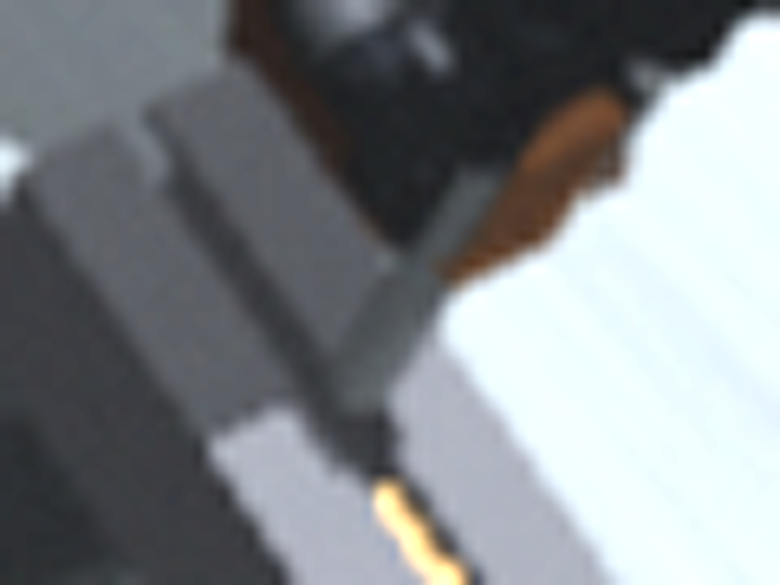

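The crop shows the tip at about (322.1,265.3). Carried 6 mm down the pin's axis, that lands at (321.3,266.6), which is the hole's centre. I'll go straight down along the tool axis.

>>> {"op": "send_rows", "data": {"translation": [[0, 0, 0.2], [0, 0, 0.15], [0, 0, 0.15]], "rotation": [[0, 0, 0], [0, 0, 0], [0, 0, 0]], "grip": [10, 10, 10]}}

```text
time: 26.28
eef_pos: [0.5476, 0.153, 0.1598]
tcp_rot: [0.684, 0.717, -0.09, 0.096]
contact_force: [-1.1, 0.1, -0.2]
opening: 0.249
```

```bash
cat > ps.py <<'E'
from pin import *
s=ctrl.get_state();print(s["time"],"tcp rel hole mm",np.round(1e3*Rt.T@(s["eef_pos"]-H),1),"F tube",np.round(Rt.T@s["contact_force"],1),"open",round(s["opening"],3),"rot",delta(H,Rt@FLIP)[1])
E
python3 ps.py
```

```text
26.275 tcp rel hole mm [-0.3 -1.1 62.7] F tube [ 0.2  1.  -0.1] open 0.249 rot [ 0.03  0.01 -0.  ]
```

>>> {"op": "send_rows", "data": {"translation": [[0, 0, 0.3], [0, 0, 0.3], [0, 0, 0.3]], "rotation": [[0, 0, 0], [0, 0, 0], [0, 0, 0]], "grip": [10, 10, 10]}}

```text
time: 26.65
eef_pos: [0.5478, 0.1458, 0.1332]
tcp_rot: [0.684, 0.717, -0.09, 0.095]
contact_force: [0.8, 0.1, -1.1]
opening: 0.247
```

>>> {"op": "send_rows", "data": {"translation": [[0, 0, 0.15], [0, 0, 0.15], [0, 0, 0.1]], "rotation": [[0, 0, 0], [0, 0, 0], [0, 0, 0]], "grip": [10, 10, 10]}}

```text
time: 27.02
eef_pos: [0.5483, 0.143, 0.1223]
tcp_rot: [0.684, 0.717, -0.09, 0.096]
contact_force: [0.2, -0.2, -0.2]
opening: 0.251
```

```bash
python3 ps.py
```

```text
27.025 tcp rel hole mm [-0.3 -1.3 23.9] F tube [-0.2 -0.2 -0.3] open 0.251 rot [ 0.03  0.01 -0.  ]
```

>>> {"op": "send_rows", "data": {"translation": [[0, 0, 0.2], [0, 0, 0.2], [0, 0, 0.08], [0, 0, 0]], "rotation": [[0, 0, 0], [0, 0, 0], [0, 0, 0], [0, 0, 0]], "grip": [10, 10, 10, 10]}}

```text
time: 27.52
eef_pos: [0.5483, 0.1392, 0.1083]
tcp_rot: [0.684, 0.717, -0.09, 0.095]
contact_force: [-0.5, 0.6, -0.9]
opening: 0.251
```

```bash
python3 ps.py
```

```text
27.525 tcp rel hole mm [-0.3 -1.2  9.4] F tube [ 0.8  0.5 -0.7] open 0.251 rot [ 0.02  0.01 -0.  ]
```

>>> {"op": "send_rows", "data": {"translation": [[0, 0, 0.05], [0, 0, 0.03], [0, 0, 0]], "rotation": [[0, 0, 0], [0, 0, 0], [0, 0, 0]], "grip": [10, 10, 10]}}

```text
time: 27.9
eef_pos: [0.5487, 0.1388, 0.1071]
tcp_rot: [0.684, 0.717, -0.089, 0.096]
contact_force: [-2.2, 0.7, 4.8]
opening: 0.253
```

```bash
python3 ps.py
```

```text
27.9 tcp rel hole mm [-0.4 -1.6  8.2] F tube [-0.5  2.1  4.8] open 0.253 rot [ 0.03  0.01 -0.01]
```

The pin head is on the tube: 4.8 N contact at the expected height. Releasing and backing off.

>>> {"op": "send_rows", "data": {"translation": [[0, 0, 0], [0, 0, 0], [0, 0, 0], [0, 0, -0.3], [0, 0, -0.6]], "rotation": [[0, 0, 0], [0, 0, 0], [0, 0, 0], [0, 0, 0], [0, 0, 0]], "grip": [30, 45, 55, 55, 55]}}

```text
time: 28.52
eef_pos: [0.5476, 0.1457, 0.1325]
tcp_rot: [0.684, 0.717, -0.09, 0.095]
contact_force: [0.7, 0.6, 0.1]
opening: 0.645
```

>>> {"op": "send_rows", "data": {"translation": [[0, 0, -1], [0, 0, -1], [0, 0, -1], [0, 0, -1], [0, 0, -1]], "rotation": [[0, 0, 0], [0, 0, 0], [0, 0, 0], [0, 0, 0], [0, 0, 0]], "grip": [55, 55, 55, 55, 55]}}

```text
time: 29.15
eef_pos: [0.5459, 0.1852, 0.28]
tcp_rot: [0.684, 0.717, -0.089, 0.096]
contact_force: [-0.3, -0.4, -0.1]
opening: 0.644
```

>>> {"op": "send_rows", "data": {"translation": [[-1, 0, 0], [-1, 0, 0], [-1, 0, 0], [-1, 0, 0], [0, 0, 0]], "rotation": [[0, 0, 0], [0, 0, 0], [0, 0, 0], [0, 0, 0], [0, 0, 0]], "grip": [55, 55, 55, 55, 55]}}

```text
time: 29.78
eef_pos: [0.5518, 0.0677, 0.3109]
tcp_rot: [0.685, 0.716, -0.088, 0.097]
contact_force: [-0.4, 0.4, -0.5]
opening: 0.649
```

```bash
python3 st.py && python3 - <<'E'
from pin import *
S=cam("scene");T=cam("top")
o=np.zeros((600,800,3),np.uint8)
o[:400,:]=crop(S["image"],200,160,200,100,4)[:400]
o[400:,:]=crop(T["image"],90,165,100,25,8)
o=np.zeros((600,800,3),np.uint8)
o[:,:440]=crop(S["image"],285,215,110,150,4)
o[:300,440:]=crop(S["image"],200,160,90,75,4)[:,:360]
o[300:,440:]=crop(T["image"],95,170,90,75,4)
cv2.imwrite("pics/c10.png",np.clip(o*1.7,0,255).astype(np.uint8))
for p in([0,0,0],[0,0,.04],[0,.011,.04]):print(proj(S,H+Rt@p),proj(T,H+Rt@p))
E
```

```text
29.775 tube-frame tcp mm [-122.    -3.8  211.5] F tube [ 0.5  0.4 -0.4] open 0.649 world [0.5518 0.0677 0.3109] tq [0.07 0.   0.01]
[320.69389551 265.35525823] [149.38003076 195.99506182]
[325.91396987 256.84252197] [140.41861898 195.47517809]
[329.98740664 254.8552201 ] [140.56569693 200.21336363]
```

View pics/c10.png

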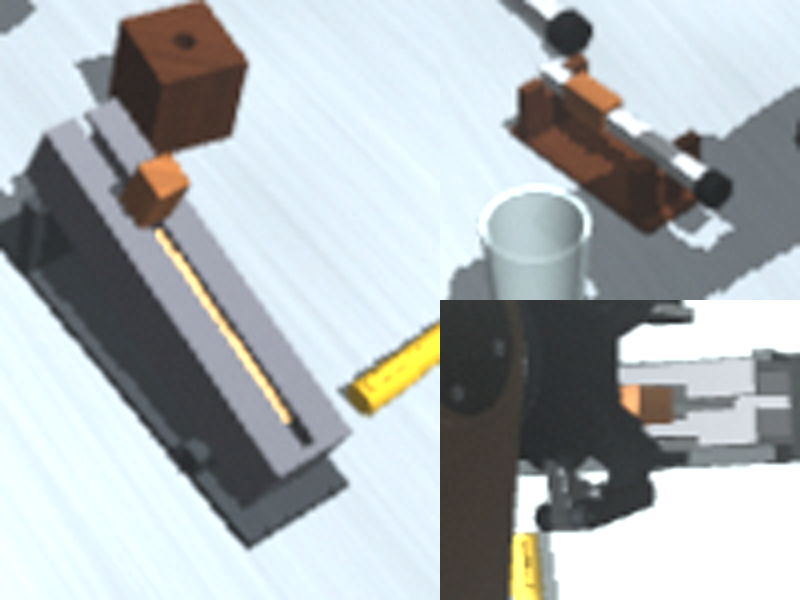

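The last view shows the pin's head flat on the tube at about (323,262) in the scene image, with the stand empty. The wood is packed from just below the head to the closed end. The rod is in both notches, and the tumbler and highlighter are where they were. The gripper is clear of everything.

```bash
python3 -c "
from plant import ticket
print(ticket.sign_off())"
```

```text
the job is handed in; nothing more can be done
None
```

The job is done and handed in at about 30 s of the 64 s allowed; the sign-off gives no verdict. I used the smallest rod (the 181 mm one on the rest) to push both blocks and the follower home. I pressed at 17–20 N for about 0.4 s, then laid the rod back in its notches. The pin then went through both holes with no side force that I could measure.

**Last checks:**
- **Pin:** its head sits on the tube. Contact came at about 5 N, within 1 mm of the expected height, and the tool was within about 0.2° of square to the tube.
- **Blocks:** in the last picture they are packed right up to the pin. I could not see the follower itself, so its position is inferred from the blocks.
- **Rod:** it lies in both notches.
- **Bystanders:** the tumbler and highlighter look unmoved. I did not recheck the bookend and cubes, but the arm never went near them.
- **Gripper:** it is clear of everything, with no force on it.

**Disagreements:**
- The two cameras differed by about 4–6 mm, so I aimed the pin by comparing its tip with the hole in one close-up view.
- The push force read near zero at one check while the blocks were already moving. It read the expected 4 N or so after that.

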